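Shut the air meter's vent and tap its gauge

ROBOT

A 7-joint arm with a two-finger parallel gripper is mounted at the origin on a cart in front of the work surface, level with it; the furniture and walls round the work are solid. World frame = base frame: x ahead of the robot, y to its left, z up, the work surface at z = 0. Lengths are in m, angles in rad, forces in N, time in s.
With the tool pointing down it reaches from about 0.4 to 0.85 m from the base axis. Payload 10.4 kg.
Tool frame: the origin (TCP) lies midway between the tips of the shut fingers; the grasp point (between the pads) lies 19 mm behind it; z points along the fingers, y is the line along which they close (so a half turn about z gives the same grasp; the last joint's range is limited). The gripper opens to 85 mm and grips with 20 to 120 N. Pads are 22 mm wide; open, the fingers measure 114 mm over their backs; the gripper's body (76 mm by 85 mm) begins 54 mm behind the grasp point. The pads swing forward as they close: fully open they stand 13 mm farther back than shut.
Start: joints at [-1.316, 0.332, -0.065, 1.46, 0.022, 1.35, -0.088], TCP at [0.171, 0.601, 0.231] pointing down, gripper open.
Joint ranges: [-2.6, 2.6], [-0.5, 2.12], [-1.47, 1.34], [0.16, 2.42], [-1.27, 4.41], [0.06, 2.06], [-2.6, 2.6]. Speed limits (rad/s): [2.22, 2.22, 2.79, 2.79, 3.14, 3.14, 3.14].

INTERFACE

Orientations are given as a unit quaternion [x, y, z, w].
In Python, from workcell import get_obs, camera, camera_params, hand_in gives the robot as it stands.
- The arm moves only by the tool carry_out, never from a script. Its argument "commands" is a list that holds one entry, the list of rows, each a list of 6 numbers: the shift along the tool's x, y, z in units of 40 mm (1.0 is 40 mm), then the turn, a rotation vector about the tool's x, y, z in units of 6 degrees (1.0 is 6 degrees). In form: [[[x, y, z, ax, ay, az], ...]]. A call has 1 to 20 rows; each row shifts and turns the commanded pose from where the row before left it, along the tool's axes as they then stand; what a row does not reach is not made up. A row lasts 1/12 s, in which the tool goes at most 41.7 mm and 7.16 degrees, less where a joint would pass 70% of its speed; a pose out of reach is approached as far as the arm can. A call is refused whole if a number of a shift passes 1 or a number of a turn 1, either way. A call with a gripper value outside its range is refused whole. "hand" is the closure, from -1 (fully open) to 1 (shut), set as the call begins (left out, the last holds). The fingers move at their own pace and stop on an object; "force" is the grip in N (left out, the last holds). Time passes only in rows, so rows that do not move let the fingers close. It gives the time, the measured TCP pose, the force, the opening and the grip force at its end, in the units of the state.
- get_obs(): the state, without advancing time (a new reading comes with each control period).
- camera(name): name is "scene" or "top"; returns the picture (400x640x3 uint8, red, green, blue); there is no depth.
- camera_params(name): a dict with "mtx" (3x3 intrinsics, pixels), "R" (3x3) and "t" (3): a world point X has camera coordinates R X + t. Camera axes: x right, y down, z forward; pixel columns grow to the right and rows downward; lengths in m; the calibration is good to about 2 mm. A picture is of the moment at which its call begins. camera_params takes no time and is no camera call.
- hand_in(): hands the job in; it is judged then, once.
The state is a dict: "clock": time; "joint_pos": joint angles; "joint_velocities": joint speeds; "tau": joint torques, N m; "position": TCP position; "ee_rot": TCP orientation; "ft_force": force on the tool from outside, world axes, zero at the start; "torque": the same for the moment, N m; "grip_width": opening from 0.0 (shut) to 1.0 (fully open); "grasp_force": force on a finger pad.
Only numpy, scipy, OpenCV 4.12 (cv2) and the standard library are available. Lean on these libraries where they do the work, as an engineer would, in place of code of your own. Each camera call takes 0.05 s, during which the arm holds its last target. There are 200 camera calls.

TASK

Get the concrete air meter ready for its reading: with the fingertips, push the small red T-handle of the vent on its lid clockwise (seen from above) until it is fully shut at its stop, without pinching it, then tap the dial gauge lightly on its glass or rim so that the needle settles, and draw back clear. Leave the three red-handled lid clamps shut and everything else on the bench where it is.

Things in the scene. Friction and masses are not known exactly. Their poses are not given: they have to be found in the camera images.
- air_meter: concrete air meter, fixed to the bench: a pale metal pot 223 mm across and 360 mm high overall, a conical lid (rim at z = 190 mm, rising to 219 mm at the neck) and, on a neck in the middle, a round dial gauge. Origin on the bench at z = 0, z up; the pot's axis stands at x = -25, y = -14 mm in this frame, and the gauge looks along this frame's -x
- air_meter_vent_lever (a joint): the vent's red T-handle, which turns level about its middle. 0 = fully shut, at its stop; grows counter-clockwise seen from above, up to 1.57 = fully open. In the meter's frame the bar points along the angle (joint value - 0.26 rad) from +x towards +y, and equally in reverse. Turning takes 0.02 N m, more when fast (0.01 N m per rad/s); it stays where it is left
- vent_pivot (a point): middle of the T-handle's top face, on its axis, 227 mm above the bench; axes as the meter's. The flat bar is 34 mm long, 8 wide, 4 thick, on a brass post 14 mm across that rises about 30 mm from the lid, near its edge: outward, away from the gauge, is 0.87 rad from the meter's +x towards +y. The gauge begins about 50 mm inward
- gauge_glass (a point): middle of the gauge's flat glass, 317 mm above the bench; axes as the meter's. The gauge is a rigid black-rimmed disc 88 mm across and 28 mm thick behind the glass, its top at 360 mm; the glass faces along the meter's -x, tilted 0.19 rad upward. A pump knob 30 mm across stands behind and to the right of it (as one faces the glass), up to 303 mm
- air_meter_clamp_1 (a joint): lid clamp 1, a hinged bar with a red grip standing outside the lid's rim at 1.9 rad from the meter's +x towards +y; the grip's middle is about 150 mm from the pot's axis, 238 to 272 mm above the bench. 0 = shut, leaning outward; grows as it opens, up and inward over the lid. Held only by slight friction, so it is easily knocked
- air_meter_clamp_2 (a joint): lid clamp 2, a hinged bar with a red grip standing outside the lid's rim at 4.0 rad (-2.3) from the meter's +x towards +y; the grip's middle is about 150 mm from the pot's axis, 238 to 272 mm above the bench. 0 = shut, leaning outward; grows as it opens, up and inward over the lid. Held only by slight friction, so it is easily knocked
- air_meter_clamp_3 (a joint): lid clamp 3, a hinged bar with a red grip standing outside the lid's rim at 6.1 rad (-0.2) from the meter's +x towards +y; the grip's middle is about 150 mm from the pot's axis, 238 to 272 mm above the bench. 0 = shut, leaning outward; grows as it opens, up and inward over the lid. Held only by slight friction, so it is easily knocked
- mallet: rubber mallet lying on the bench, black head and wooden handle, 282 x 90 x 64 mm; a bystander, origin at its underside's centre
- scoop: metal scoop with a black handle lying on the bench, 66 x 210 x 66 mm; a bystander, origin at its underside's centre
- beaker: white open beaker, 66 mm across, 85 mm high; a bystander, origin at its underside's centre
- tin: round lidded grey moisture tin, 68 mm across, 45 mm high, right of the meter; a bystander, origin at its underside's centre (two like it stand farther back)

How it is judged:
By the outcome, as a careful person would: the job done as asked, in the order asked, and still so for the second after the job is handed in, with the robot touching nothing.
It also fails if it takes over 58 s, if anything falls off the work surface, if the arm or the gripper's body presses on something with over 40 N, if the wrist force passes 120 N, or if a joint passes its speed limit or range.

## Working session

There is one attempt and no reset: what is moved stays moved. The work goes in short steps, Python scripts to look and compute and a tool call to move; the robot and the scene stay as the last step left them, time stands still between calls to the robot, and variables do not carry over. Pictures are saved under pics/ and viewed, at most 10 in all, crops included, and the job is handed in when it is done.

Besides the shell and the picture viewer there is one more tool, called in YAML: its name, and indented under it one key for each argument. carry_out: Moves the arm, as the interface text tells. Its arguments: {"type":"object","properties":{"commands":{"type":"array"},"hand":{"type":"number"},"force":{"type":"number"}},"required":["commands"]}

```bash
mkdir -p pics
python3 - <<'E'
from workcell import *
import cv2,numpy as np
np.set_printoptions(precision=4,suppress=True)
for n in("scene","top"):
    cv2.imwrite(f"pics/{n}0.png",camera(n)[:,:,::-1]);p=camera_params(n);print(n,p["mtx"].tolist(),p["R"].round(4).tolist(),p["t"].round(4).tolist())
o=get_obs();print(o["clock"],o["position"],o["ee_rot"],o["grip_width"])
E
```

```text
scene [[491.9077659226883, 0.0, 320.4566642917254], [0.0, 491.9077659226883, 206.43488700459875], [0.0, 0.0, 1.0]] [[-0.7791, -0.6269, 0.0009], [-0.4292, 0.5324, -0.7296], [0.4569, -0.5689, -0.6838]] [0.3814, 0.4138, 1.5512]
top [[361.93706181936864, 0.0, 317.1590072089733], [0.0, 361.93706181936864, 195.66630138565915], [0.0, 0.0, 1.0]] [[0.0036, -1.0, -0.0086], [-0.9945, -0.0027, -0.1044], [0.1043, 0.0089, -0.9945]] [-0.0392, 0.5654, 1.2954]
0.1 [0.1713 0.6007 0.2306] [ 0.1385  0.9904 -0.0006 -0.0001] 0.9966694226656417
```

View pics/scene0.png

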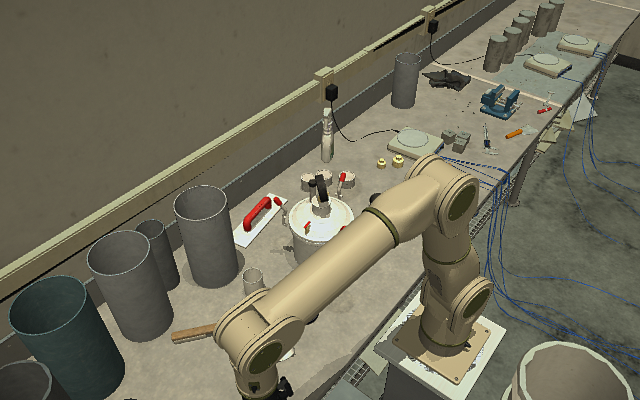

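View pics/top0.png

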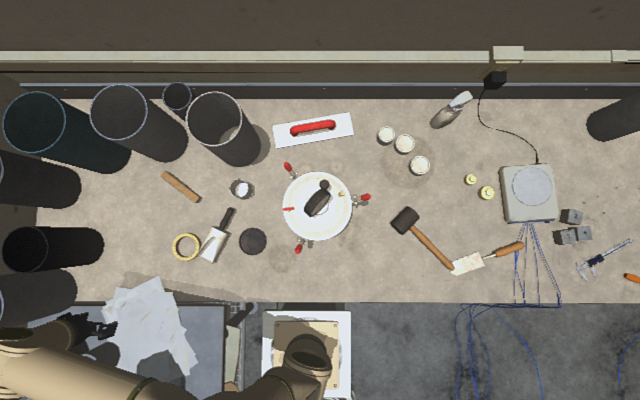

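Run:
```python
import cv2
a=cv2.imread("pics/top0.png")[150:265,260:390];cv2.imwrite("pics/t1.png",cv2.resize(a,None,fx=5,fy=5,interpolation=cv2.INTER_CUBIC))
```

```text
(no output)
```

View pics/t1.png

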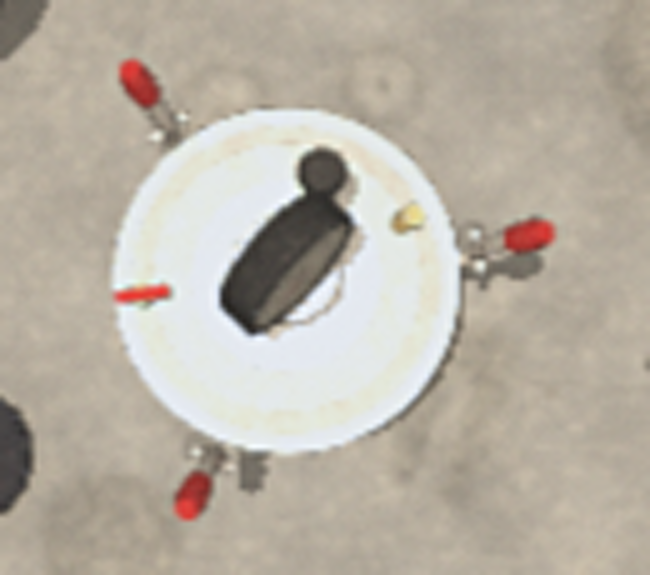

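```bash
cat > h.py <<'E'
from workcell import *
import numpy as np
from scipy.optimize import least_squares
P=camera_params("top")
def proj(X,p=P):
    c=p["R"]@np.asarray(X,float)+p["t"]; u=p["mtx"]@c; return u[:2]/u[2]
def ray(uv,z,p=P):
    d=p["R"].T@np.linalg.inv(p["mtx"])@np.array([*uv,1]);o=-p["R"].T@p["t"];return o+d*(z-o[2])/d[2]
E
python3 - <<'E'
from h import *
np.set_printoptions(precision=4,suppress=True)
z=lambda u,v:np.array([260+(u+.5)/5-.5,150+(v+.5)/5-.5])
cl=[(1.9,z(193,495)),(4.0,z(528,236)),(6.1,z(140,84))]
lid=z(287,281);vent=z(143,293)
def f(s):
    x,y,w,r=s  # axis position
    pt=lambda a,R,h:[x+R*np.cos(a+w),y+R*np.sin(a+w),h]
    e=[proj(pt(a,.150,.255))-p for a,p in cl]+[proj([x,y,.19])-lid,proj(pt(.87,r,.227))-vent]
    return np.concatenate(e)
r=least_squares(f,[.5,0,.84,.1]);print(r.x,r.fun)
V=ray(vent,.227);a=ray(z(115,297),.227);b=ray(z(171,290),.227)
w=r.x[2];print("vent",V,"bar",np.linalg.norm(a-b),"ang",np.arctan2(*(a-b)[1::-1]),"q",np.arctan2(*(a-b)[1::-1])-w+.26)
R=np.array([[np.cos(w),-np.sin(w)],[np.sin(w),np.cos(w)]])
print("lid center",ray(lid,.19),"origin",r.x[:2]-R@[-.025,-.014])
for q in(ray(z(240,328),.35),ray(z(225,293),.34),ray(z(352,225),.34),ray(z(322,172),.303)):print(q, R.T@(q[:2]-r.x[:2]))
E
```

```text
[ 0.5178 -0.0391  0.8517  0.0905] [-0.4094  1.2012  0.9044  0.0633 -0.7701 -1.2237  0.221  -0.5502  0.0605
  0.4075]
vent [0.5055 0.0506 0.227 ] bar 0.03500239346114689 ang 1.698477913409443 q 1.1067815890331205
lid center [ 0.516  -0.0384  0.19  ] origin [ 0.5237 -0.0111]
[ 0.4777 -0.0141  0.35  ] [-0.0076  0.0466]
[ 0.4977 -0.0053  0.34  ] [0.0122 0.0374]
[ 0.536  -0.0761  0.34  ] [-0.0158 -0.0381]
[ 0.571  -0.0596  0.303 ] [ 0.0196 -0.0535]
```

carry_out:
  commands:
    - [[0,0,-1,0,0,0],[0,0,-1,0,0,0],[0,0,-1,0,0,0],[0,0,-1,0,0,0],[-0.35,-0.33,0,0,0,0],[-0.7,-0.67,0,0,0,0],[-0.7,-0.67,0,0,0,0],[-0.7,-0.67,0,0,0,0],[-0.7,-0.67,0,0,0,0],[-0.7,-0.67,0,0,0,0],[-0.7,-0.67,0,0,0,0],[-0.7,-0.67,0,0,0,0],[-0.7,-0.67,0,0,0,0],[-0.7,-0.67,0,0,0,0],[-0.7,-0.67,0,0,0,0],[-0.7,-0.67,0,0,0,0],[0,0,0,0,0,-0.9],[0,0,0,0,0,-0.9],[0,0,0,0,0,-0.9],[0,0,0,0,0,-0.9]]
  hand: 1
  force: 20

```text
clock: 1.77
position: [0.3965, 0.2162, 0.391]
ee_rot: [-0.052, 0.999, -0.0, -0.0]
ft_force: [-0.3, -0.3, -0.2]
grip_width: -0.001
grasp_force: 0.0
```

```bash
cat > rel.py <<'E'
import sys
from h import *
from scipy.spatial.transform import Rotation as Ro
np.set_printoptions(precision=3,suppress=True)
def rel(x,y,z,head=None):
    """units to go to world x,y,z, with tool -x heading 'head' (tool straight down)"""
    o=get_obs();R=Ro.from_quat(o["ee_rot"]);M=R.as_matrix()
    print("t",round(o["clock"],2),"p",np.array(o["position"]),"head",np.arctan2(-M[1,0],-M[0,0]).round(3),"tilt",M[:,2],"F",np.array(o["ft_force"]),"w",round(o["grip_width"],3))
    print("shift units",M.T@(np.array([x,y,z])-o["position"])/.04)
    if head is not None:
        X=np.array([-np.cos(head),-np.sin(head),0]);Z=np.array([0,0,-1.])
        T=Ro.from_matrix(np.c_[X,np.cross(Z,X),Z]);print("turn units",np.degrees((R.inv()*T).as_rotvec())/6)
if __name__=="__main__":rel(*map(float,sys.argv[1:]))
E
python3 rel.py .4824 .0658 .2835 .127
python3 - <<'E'
from h import *
import cv2
cv2.imwrite("pics/s2.png",camera("scene")[:,:,::-1])
E
```

```text
t 1.77 p [0.397 0.216 0.391] head 0.103 tilt [-0. -0. -1.] F [-0.318 -0.306 -0.217] w -0.001
shift units [-1.749 -3.962  2.688]
turn units [-0.001 -0.005 -0.226]
```

View pics/s2.png

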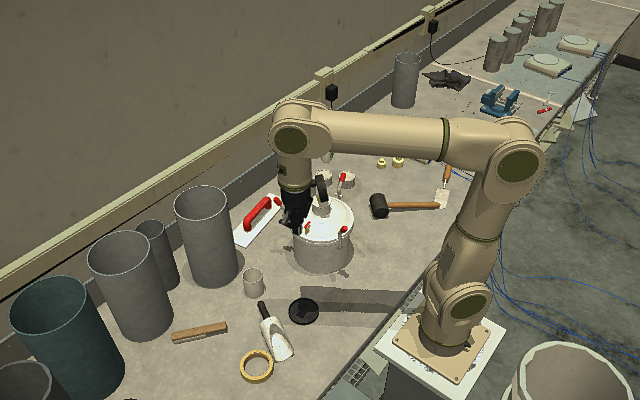

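carry_out:
  commands:
    - [[0,0,0,0,0,-0.23],[-0.29,-0.66,0,0,0,0],[-0.29,-0.66,0,0,0,0],[-0.29,-0.66,0,0,0,0],[-0.29,-0.66,0,0,0,0],[-0.29,-0.66,0,0,0,0],[-0.29,-0.66,0,0,0,0],[0,0,0.6,0,0,0],[0,0,0.7,0,0,0],[0,0,0.7,0,0,0],[0,0,0.6,0,0,0],[0,0,0,0,0,0],[0,0,0,0,0,0]]

```text
clock: 2.9
position: [0.4846, 0.0679, 0.2871]
ee_rot: [-0.061, 0.998, -0.0, -0.001]
ft_force: [-0.1, -1.3, 0.7]
grip_width: -0.005
grasp_force: 0.0
```

```bash
python3 rel.py .4824 .0658 .2235 .127
python3 - <<'E'
from h import *
import cv2
a=camera("scene")[140:270,230:400,::-1];b=camera("top")[150:265,250:380,::-1]
a=cv2.resize(a,(510,390),interpolation=3);b=cv2.resize(b,(286,253),interpolation=3)
c=np.zeros((390,796,3),np.uint8);c[:,:510]=a;c[:253,510:]=b;cv2.imwrite("pics/s3.png",c)
E
```

```text
t 2.9 p [0.485 0.068 0.287] head 0.122 tilt [-0.002 -0.001 -1.   ] F [-0.124 -1.308  0.662] w -0.005
shift units [ 0.059 -0.044  1.591]
turn units [-0.004 -0.016 -0.05 ]
```

View pics/s3.png

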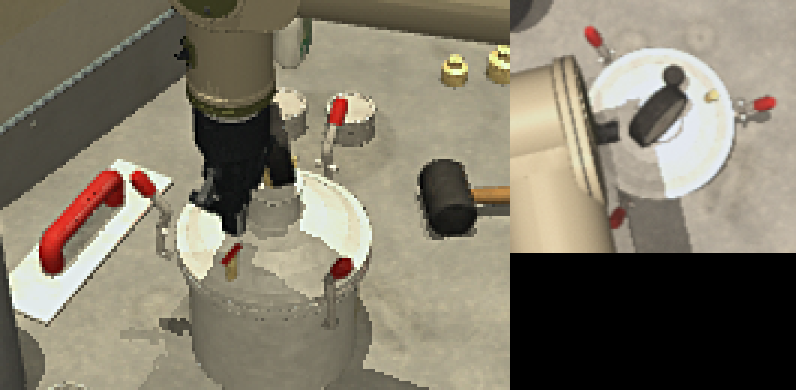

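Run:
```python
from h import *
S=camera_params("scene")
g=lambda X:((proj(X,S)-[230,140])*3).round(1)
print(-S["R"].T@S["t"]);V=np.array([.5055,.0506,.227]);u=np.array([np.cos(1.7),np.sin(1.7),0])*.017
print(g(V),g(V+u),g(V-u),"tip",g(get_obs()["position"]))
im=camera("scene").astype(int);m=(im[...,0]>130)&(im[...,1]<60)&(im[...,2]<60);ys,xs=np.nonzero(m[205:240,290:320]);
for x,y in zip(xs+290,ys+205):print((x,y),end=" ")
print(ray((307.3,224),.227,S), proj(V,S))
```

```text
[-0.23394173  0.9012265   1.36236955]
[230.8 253. ] [222.3 262.6] [239.2 243.6] tip [233.5 228.8]
[0.50559649 0.04868141 0.227     ] [306.94359064 224.33960935]
```

carry_out:
  commands:
    - [[0.06,-0.04,0.4,0,0,0],[0,0,0.5,0,0,0],[0,0,0.4,0,0,0],[0,0,0.2,0,0,0],[0,0,0,0,0,0],[0,0,0,0,0,0],[0,0,0,0,0,0]]

```text
clock: 3.63
position: [0.4837, 0.0662, 0.2287]
ee_rot: [-0.062, 0.998, 0.0, 0.001]
ft_force: [-0.5, 0.1, -1.1]
grip_width: 0.002
grasp_force: 0.0
```

```bash
python3 rel.py .4824 .0658 .2235 .127
```

```text
t 3.63 p [0.484 0.066 0.229] head 0.123 tilt [ 0.002  0.001 -1.   ] F [-0.454  0.133 -1.135] w 0.002
shift units [ 0.034 -0.007  0.13 ]
turn units [ 0.005  0.018 -0.036]
```

carry_out:
  commands:
    - [[0.03,0,0.1,0,0,0],[0,0,0,0,0,0],[0,0,0,0,0,0],[0,0,0,0,0,0]]

```text
clock: 3.97
position: [0.4818, 0.0659, 0.2235]
ee_rot: [-0.062, 0.998, 0.0, 0.0]
ft_force: [0.4, -0.5, -0.1]
grip_width: -0.0
grasp_force: 0.0
```

Run:
```python
from rel import *
rel(.4824,.0658,.2235,.127);camera("top");rel(.4824,.0658,.2235,.127);camera("top");rel(.4824,.0658,.2235,.127)
```

```text
t 3.97 p [0.482 0.066 0.224] head 0.123 tilt [ 0.  0. -1.] F [ 0.396 -0.498 -0.053] w -0.0
shift units [-0.014 -0.005  0.   ]
turn units [ 0.002  0.003 -0.035]
t 4.02 p [0.482 0.066 0.224] head 0.123 tilt [ 0.  0. -1.] F [0.454 0.229 0.225] w 0.004
shift units [-0.014 -0.005  0.   ]
turn units [ 0.002  0.003 -0.036]
t 4.07 p [0.482 0.066 0.223] head 0.123 tilt [ 0.  0. -1.] F [ 0.58  -0.415  0.105] w -0.003
shift units [-0.014 -0.005 -0.001]
turn units [ 0.002  0.002 -0.036]
```

carry_out:
  commands:
    - [[-0.04,0,0,0,0,0],[-0.04,0,0,0,0,0],[-0.04,0,0,0,0,0],[-0.04,0,0,0,0,0],[0,0,0,0,0,0],[-0.024,0.019,0,0,0,0.5],[-0.024,0.019,0,0,0,0.5],[-0.024,0.019,0,0,0,0.5],[-0.024,0.019,0,0,0,0.5],[-0.024,0.019,0,0,0,0.5],[-0.024,0.019,0,0,0,0.5],[-0.024,0.019,0,0,0,0.5],[-0.024,0.019,0,0,0,0.5],[0,0,0,0,0,0],[0,0,0,0,0,0]]

```text
clock: 5.32
position: [0.4959, 0.0723, 0.2232]
ee_rot: [0.146, 0.989, -0.0, -0.0]
ft_force: [-1.3, -0.6, 1.0]
grip_width: 0.006
grasp_force: 0.6
```

```bash
cat > see.py <<'E'
from rel import *
import cv2,sys
rel(.4824,.0658,.2235,.127)
a=camera("scene")[195:255,270:350,::-1];cv2.imwrite(f"pics/{sys.argv[1]}.png",cv2.resize(a,None,fx=7,fy=7,interpolation=3))
E
python3 see.py a1
```

```text
t 5.32 p [0.496 0.072 0.223] head -0.294 tilt [-0. -0. -1.] F [-1.265 -0.594  1.026] w 0.006
shift units [ 0.277 -0.253 -0.008]
turn units [-0.001 -0.004 -4.02 ]
```

View pics/a1.png

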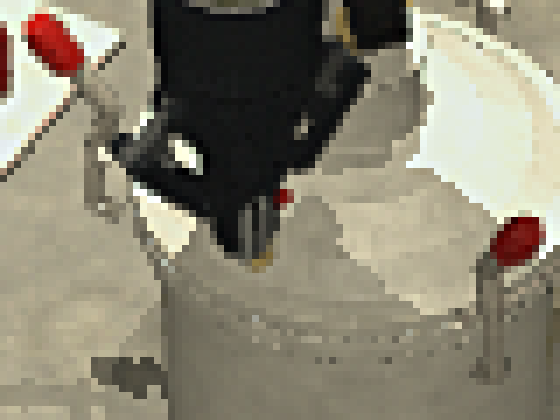

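carry_out:
  commands:
    - [[-0.024,0.019,0,0,0,0.5],[-0.024,0.019,0,0,0,0.5],[-0.024,0.019,0,0,0,0.5],[-0.024,0.019,0,0,0,0.5],[-0.024,0.019,0,0,0,0.5],[-0.024,0.019,0,0,0,0.5],[-0.024,0.019,0,0,0,0.5],[-0.024,0.019,0,0,0,0.5],[-0.024,0.019,0,0,0,0.5],[-0.024,0.019,0,0,0,0.5],[-0.024,0.019,0,0,0,0.5],[-0.024,0.019,0,0,0,0.5],[0,0,0,0,0,0],[0,0,0,0,0,0],[0,0,0,0,0,0]]

```text
clock: 6.62
position: [0.5105, 0.0737, 0.2233]
ee_rot: [0.445, 0.896, 0.0, -0.0]
ft_force: [-0.8, 1.4, 0.3]
grip_width: 0.002
grasp_force: 0.8
```

```bash
python3 rel.py .5055 .0506 .2235 -.98
```

```text
t 6.62 p [0.51  0.074 0.223] head -0.921 tilt [ 0.  0. -1.] F [-0.774  1.423  0.271] w 0.002
shift units [-0.386 -0.448 -0.005]
turn units [ 0.003 -0.002  0.56 ]
```

carry_out:
  commands:
    - [[-0.024,0.019,0,0,0,0.5],[-0.024,0.019,0,0,0,0.5],[0,0,0,0,0,0],[0,0,0,0,0,0],[0,0,0,0,0,0]]

```text
clock: 7.03
position: [0.5128, 0.0729, 0.2233]
ee_rot: [0.491, 0.871, 0.0, 0.0]
ft_force: [0.2, 0.6, -0.1]
grip_width: -0.001
grasp_force: 0.8
```

carry_out:
  commands:
    - [[-0.024,0,0,0,0,0],[0,0,0,0,0,0],[0,0,0,0,0,0],[0,0,0,0,0,0]]

```text
clock: 7.37
position: [0.5132, 0.0725, 0.2233]
ee_rot: [0.492, 0.871, 0.0, -0.0]
ft_force: [-1.0, 5.3, -0.7]
grip_width: 0.0
grasp_force: 2.5
```

carry_out:
  commands:
    - [[-0.024,0,0,0,0,0],[0,0,0,0,0,0],[0,0,0,0,0,0],[0,0,0,0,0,0]]

```text
clock: 7.7
position: [0.5133, 0.0724, 0.2232]
ee_rot: [0.491, 0.871, 0.0, -0.001]
ft_force: [-3.4, 6.7, 1.2]
grip_width: 0.002
grasp_force: 3.9
```

carry_out:
  commands:
    - [[-0.05,0,0,0,0,0],[0,0,0,0,0,0],[0,0,0,0,0,0],[0,0,0,0,0,0],[0,0,0,0,0,0]]

```text
clock: 8.12
position: [0.5136, 0.0721, 0.2231]
ee_rot: [0.491, 0.871, 0.001, -0.002]
ft_force: [-7.3, 11.3, 2.2]
grip_width: -0.001
grasp_force: 6.8
```

carry_out:
  commands:
    - [[0.1,0,0,0,0,0],[0.15,0,0,0,0,0],[0.2,0.2,0,0,0,0],[0,0,-0.5,0,0,0],[0,0,-1,0,0,0],[0,0,-1,0,0,0],[0,0,-1,0,0,0],[0,0,-1,0,0,0],[0,0,0,0,0,0],[0,0,0,0,0,0]]

```text
clock: 8.95
position: [0.5135, 0.0892, 0.4053]
ee_rot: [0.492, 0.871, 0.001, 0.002]
ft_force: [0.4, -0.5, -0.1]
grip_width: -0.0
grasp_force: 0.0
```

Run:
```python
from rel import *
import cv2
S=camera_params("scene")
a=camera("scene")[195:255,270:350,::-1];a=cv2.resize(a,(480,360),interpolation=3)
for s in(1.7,.59):
  V=np.array([.5055,.0506,.227]);u=np.array([np.cos(s),np.sin(s),0])*.017
  print(s,[((proj(X,S)-[270,195])*6).round() for X in(V+u,V-u)])
b=cv2.resize(camera("top")[165:235,270:350,::-1],(320,280),interpolation=3)
c=np.zeros((360,800,3),np.uint8);c[:,:480]=a;c[:280,480:]=b
cv2.imwrite("pics/a2.png",c)
# gauge top: front rim edge in first picture
z=lambda u,v:np.array([260+(u+.5)/5-.5,150+(v+.5)/5-.5])
for p in((262,331),(352,228),(300,265)):print(p,ray(z(*p),.33 if p[0]!=300 else .36))
w=.8517;R=np.array([[np.cos(w),-np.sin(w)],[np.sin(w),np.cos(w)]])
for x in(-.03,-.02,-.01,0,.01):
  q=np.array([.517,-.0387])+R@[x,0];print(x,q,((proj([*q,.36])-[260,150])*5).round())
rel(.517,-.0387,.4)
```

```text
1.7 [array([205., 195.]), array([238., 157.])]
0.59 [array([190., 174.]), array([253., 178.])]
(262, 331) [ 0.477 -0.026  0.33 ]
(352, 228) [ 0.535 -0.076  0.33 ]
(300, 265) [ 0.512 -0.047  0.36 ]
-0.03 [ 0.497 -0.061] [324. 290.]
-0.02 [ 0.504 -0.054] [310. 278.]
-0.01 [ 0.51  -0.046] [296. 266.]
0 [ 0.517 -0.039] [283. 253.]
0.01 [ 0.524 -0.031] [269. 241.]
t 9.05 p [0.512 0.089 0.402] head -1.029 tilt [-0.001 -0.001 -1.   ] F [ 0.187  0.435 -0.706] w 0.003
shift units [-2.798 -1.551  0.064]
```

View pics/a2.png

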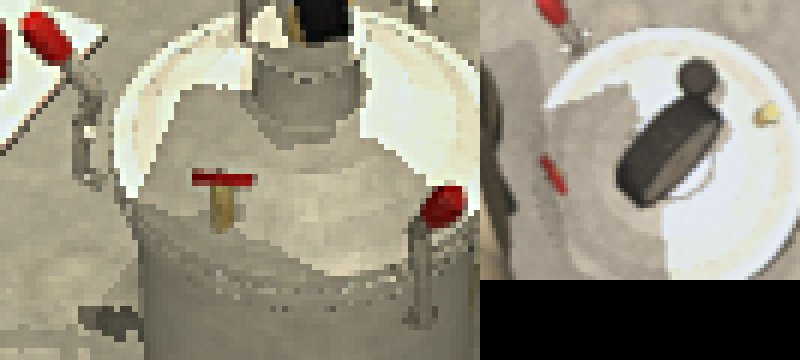

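```bash
python3 rel.py .508 -.049 .38
```

```text
t 9.05 p [0.512 0.089 0.402] head -1.029 tilt [-0.001 -0.001 -1.   ] F [ 0.187  0.435 -0.706] w 0.003
shift units [-2.902 -1.877  0.565]
```

carry_out:
  commands:
    - [[-0.48,-0.31,0,0,0,0],[-0.48,-0.31,0,0,0,0],[-0.48,-0.31,0,0,0,0],[-0.48,-0.31,0,0,0,0],[-0.48,-0.31,0,0,0,0],[-0.48,-0.31,0,0,0,0],[0,0,0.25,0,0,0],[0,0,0.25,0,0,0],[0,0,0,0,0,0],[0,0,0,0,0,0],[0,0,0,0,0,0],[0,0,0,0,0,0]]

```text
clock: 10.05
position: [0.5083, -0.0473, 0.3834]
ee_rot: [0.491, 0.871, -0.0, 0.0]
ft_force: [-0.1, -0.2, 0.6]
grip_width: 0.0
grasp_force: 0.0
```

```bash
python3 rel.py .508 -.049 .362
```

```text
t 10.05 p [ 0.508 -0.047  0.383] head -1.027 tilt [ 0. -0. -1.] F [-0.069 -0.189  0.648] w 0.0
shift units [-0.032 -0.028  0.536]
```

carry_out:
  commands:
    - [[-0.03,-0.03,0.13,0,0,0],[0,0,0.13,0,0,0],[0,0,0.13,0,0,0],[0,0,0.1,0,0,0],[0,0,0,0,0,0],[0,0,0,0,0,0],[0,0,0,0,0,0]]

```text
clock: 10.63
position: [0.5078, -0.0497, 0.3638]
ee_rot: [0.492, 0.871, 0.0, 0.0]
ft_force: [0.8, -0.0, 0.5]
grip_width: 0.005
grasp_force: 0.0
```

carry_out:
  commands:
    - [[0,0,0.05,0,0,0],[0,0,0,0,0,0],[0,0,0,0,0,0]]

```text
clock: 10.88
position: [0.5077, -0.0497, 0.3617]
ee_rot: [0.492, 0.871, 0.0, -0.0]
ft_force: [-0.1, -0.3, -0.4]
grip_width: 0.002
grasp_force: 0.0
```

carry_out:
  commands:
    - [[0,0,0.03,0,0,0],[0,0,0,0,0,0],[0,0,0,0,0,0]]

```text
clock: 11.13
position: [0.5077, -0.0497, 0.3604]
ee_rot: [0.492, 0.871, 0.0, -0.0]
ft_force: [-0.4, -0.2, 0.8]
grip_width: -0.0
grasp_force: 0.0
```

carry_out:
  commands:
    - [[0,0,0.025,0,0,0],[0,0,0,0,0,0],[0,0,0,0,0,0]]

```text
clock: 11.38
position: [0.5077, -0.0497, 0.3594]
ee_rot: [0.492, 0.871, 0.0, -0.0]
ft_force: [-0.5, 0.3, 0.4]
grip_width: 0.001
grasp_force: 0.0
```

carry_out:
  commands:
    - [[0,0,0.025,0,0,0],[0,0,0,0,0,0],[0,0,0,0,0,0]]

```text
clock: 11.63
position: [0.5077, -0.0498, 0.3585]
ee_rot: [0.492, 0.871, 0.0, -0.0]
ft_force: [-0.7, -0.1, 0.4]
grip_width: 0.0
grasp_force: 0.2
```

carry_out:
  commands:
    - [[0,0,0.025,0,0,0],[0,0,0,0,0,0],[0,0,0,0,0,0]]

```text
clock: 11.88
position: [0.5077, -0.0499, 0.3576]
ee_rot: [0.492, 0.871, -0.0, 0.0]
ft_force: [-0.8, -0.9, 1.6]
grip_width: 0.001
grasp_force: 0.9
```

carry_out:
  commands:
    - [[0,0,0.025,0,0,0],[0,0,0,0,0,0],[0,0,0,0,0,0]]

```text
clock: 12.13
position: [0.5077, -0.05, 0.3566]
ee_rot: [0.492, 0.871, -0.0, 0.0]
ft_force: [-1.4, -2.0, 3.6]
grip_width: -0.004
grasp_force: 1.8
```

carry_out:
  commands:
    - [[0,0,0.03,0,0,0],[0,0,0,0,0,0]]

```text
clock: 12.3
position: [0.5076, -0.0503, 0.3554]
ee_rot: [0.492, 0.87, -0.0, 0.0]
ft_force: [-4.0, -3.5, 5.6]
grip_width: -0.004
grasp_force: 2.8
```

carry_out:
  commands:
    - [[0,0,-0.3,0,0,0],[0,0,-0.8,0,0,0],[0,0,-1,0,0,0],[0,0,-1,0,0,0],[0.5,0.3,0,0,0,0],[0.7,0.5,0,0,0,0],[0.7,0.5,0,0,0,0],[0.7,0.5,0,0,0,0],[0.7,0.5,0,0,0,0],[0.7,0.5,0,0,0,0],[0,0,0,0,0,0],[0,0,0,0,0,0],[0,0,0,0,0,0]]

```text
clock: 13.38
position: [0.5211, 0.145, 0.4796]
ee_rot: [0.492, 0.871, -0.0, 0.0]
ft_force: [-0.2, -0.7, 0.4]
grip_width: 0.002
grasp_force: 0.0
```

Run:
```python
from rel import *
import cv2
rel(.5,0,.4)
a=cv2.resize(camera("scene")[160:260,250:370,::-1],(480,400),interpolation=3)
b=cv2.resize(camera("top")[160:250,270:350,::-1],(320,360),interpolation=3)
c=np.zeros((400,800,3),np.uint8);c[:,:480]=a;c[:360,480:]=b
cv2.imwrite("pics/a3.png",c)
```

```text
t 13.38 p [0.521 0.145 0.48 ] head -1.028 tilt [ 0. -0. -1.] F [-0.242 -0.689  0.417] w 0.002
shift units [-2.831 -2.323  1.99 ]
```

View pics/a3.png

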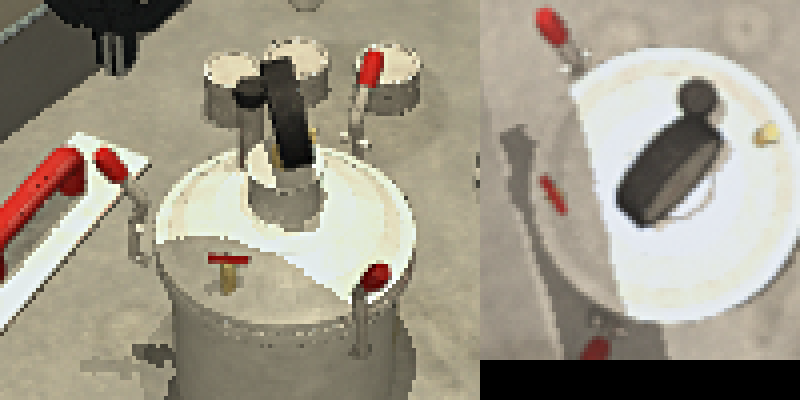

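The picture shows the vent bar shut at (228,259), all three clamps unmoved, and the gripper clear at upper left.

```bash
python3 -c "
from workcell import *
print(hand_in())"
```

```text
the job is handed in; nothing more can be done
None
```

The vent is pushed shut to its stop, the gauge rim was tapped lightly afterwards (about 8 N), the arm is clear, the three clamps are still shut, and the job is handed in at about 13.5 s; no verdict was returned.

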